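Pin the column clamp shut and hold it

TASK

Lift the lid of the accessory case right back onto its stop and take out the locking pin (the long one with a tall round knob above a thin collar; leave the short plug in its hole). Fold the upper half of the hinged column clamp down onto the lower half, push the pin down through the holes of both halves until its collar has pressed the springy upper half fully shut, and finish still holding the pin pressed down there, without letting go. Leave the case open and do not disturb the other things on the bench.

Things in the scene. Friction and masses are not known exactly. Their poses are not given: they have to be found in the camera images.
- case: Grey case fixed to the bench, 120 (x) x 200 (y) x 100 high mm, walls and floor 5 mm. Origin: centre of the underside; x points from its front (towards the robot) to the lid hinge at the back, z up. Inside, a white block 60 x 170 mm, top 57 mm above the bench, has two upright 11.6 mm holes at x = 0, y = -45 and +45 mm; the pin stands in one, the plug in the other, which varies.
- case_lid (a joint): Lid of the case, rad: 0 closed, grows as it is lifted, 1.9 resting on its stop, leaning back past upright. Starts at 0 to 0.2. The hinge is stiff (about 0.13 N m): the lid stays where it is left. Plate 8 mm thick, 120 mm from hinge to front edge.
- case_lid_handle (a point): Middle of the round handle bar on the lid: 11 mm diameter, 100 mm long along the case's y, on two thin posts, its axis 35 mm off the lid's outer face; with the lid closed 30 mm from the lid's front edge and 143.5 mm above the bench. A pinched bar can turn between the fingers as the lid swings. Moves and turns with the lid.
- case_lid_hinge (a point): Point on the lid's hinge axis (which runs along the case's y), middle of the case's back rim, 100.5 mm above the bench. Seen from it, with the lid at angle a, the bar's axis lies 90 cos(a) - 43 sin(a) mm towards the case's front (-x of the case) and 90 sin(a) + 43 cos(a) mm up.
- pin_center (a point): Locking pin, steel, loose, 87 mm long, about 90 g, upright in the case's block. From the tip up: shaft 10 mm diameter, 50 mm long, tapered tip; collar 26 mm diameter, 5 mm thick, resting on the block; round knob 18 mm diameter, 32 mm high, to grip. Point on its axis half-way up, 43.5 mm above the tip, 27.5 mm below the knob's middle; z towards the knob.
- pin_tip (a point): Tip of the locking pin, on its axis, 43.5 mm below the point above.
- plug_center (a point): Short steel blanking plug, loose, standing in the other hole: shaft 10 mm diameter, 30 mm long, flat head 30 mm diameter, 10 mm high, no knob. This point is half-way up (20 mm above its lower end). To be left alone.
- clamp: Aluminium clamshell column clamp fixed to the bench. Origin: centre of the underside of its 170 (x) x 110 (y) x 8 mm foot plate; x points from the front (pin hole, towards the robot) to the hinge at the back. Lower half 90 mm wide (y), top face 50 mm above the bench; a steel column (16 mm diameter, 170 mm long over its 22 mm end fittings, along y) lies fixed in a groove at x = +12 mm.
- clamp_lid (a joint): Upper half of the clamp, rad: 0 shut, grows as it opens, at most 1.35. Starts at 0.7 to 1.2 and stays where left (stiff hinge, 0.16 N m). Plate 20 mm thick, 90 mm wide, front edge 115 mm from the hinge axis, inner face in a plane through that axis. Two spring plungers keep it 0.055 rad (5 mm at the hole) open unless pressed; pressing it fully shut at the hole takes 8 to 12 N.
- clamp_lid_hinge (a point): Point on the clamp's hinge axis (along the clamp's y), 60 mm behind the clamp's origin (its +x), 50 mm above the bench.
- clamp_lid_hole (a point): Upper mouth of the through hole (13 mm diameter, 20 mm long) of the upper half, in the middle of its width, 90 mm from the hinge axis, on the outer face; z along the hole outwards.
- clamp_hole (a point): Mouth of the upright hole (12 mm diameter, 42 mm deep) of the lower half, on its top face, 90 mm in front of the hinge axis, 50 mm above the bench; x and z as the clamp's. With the upper half shut the pin's tip goes 30 mm below this point, the collar then lying on the upper half.
- vial_center (a point): Small capped glass vial, loose, 23 mm diameter, 60 mm high, standing between case and clamp; point half-way up. A bystander.
- wrench_grip (a point): Steel wrench, loose, about 140 mm long, lying in front; point on its handle. A bystander.
- amber_center (a point): Amber bottle, loose, 70 mm diameter, 150 mm high, to the left; point half-way up. A bystander.
- beaker_center (a point): Glass beaker, loose, 70 mm rim diameter, 85 mm high, to the right; point half-way up. A bystander.
- jar_center (a point): White jar, loose, 60 mm diameter, 70 mm high, at the back; point half-way up. A bystander.
Things that resemble listed ones, but are neither listed nor needed, are in the scene too. What is shaped like the clamp but blue is not meant.

How it is judged:
On the way, in this order (a step that is already met when the one before it is completed fails the run):
1. the case lid has been lifted back onto its stop (value of joint case_lid above 1.8 rad), for 0.2 s.
2. the locking pin stands through the upper half and into the lower half of the clamp (horizontal distance between pin_tip and clamp_hole below 0.004 m and angle between pin_center's own z axis and vertical below 0.1 rad and value of joint clamp_lid below 0.15 rad and z of pin_tip in the frame of clamp_hole below -0.01 m), for 0.1 s.
At the end, for the whole second after the job is handed in: Robot holds or presses the pin (over 2 N), pin presses the clamp (over 3 N), upright within 0.1 rad in the lower hole (within 4 mm, tip 26 mm or more below its mouth); upper half within 0.02 rad of shut; case lid above 1.8 rad; all through the last second (horizontal distance between pin_tip and clamp_hole below 0.004 m and angle between pin_center's own z axis and vertical below 0.1 rad and value of joint clamp_lid below 0.02 rad and z of pin_tip in the frame of clamp_hole below -0.026 m and contact force between pin and clamp above 3 N and contact force between the fingers and pin above 2 N and value of joint case_lid above 1.8 rad); the arm keeps its last pose, push and grip.
It fails at once if the short plug is pulled out of its hole or a bystander is pushed more than 40 mm (distance of plug_center from where it was at the start of the episode above 0.03 m or distance of any of vial_center, wrench_grip, amber_center, beaker_center, jar_center from where it was at the start of the episode above 0.04 m).
It also fails if it takes over 72 s, if anything falls off the work surface, if the arm or the gripper's body presses on something with over 40 N, if the wrist force passes 120 N, or if a joint passes its speed limit or range.

ROBOT

A 6-joint arm with a two-finger parallel gripper is mounted at the origin on the work surface. World frame = base frame: x ahead of the robot, y to its left, z up, the work surface at z = 0. Lengths are in m, angles in rad, forces in N, time in s.
With the tool pointing down it reaches from about 0.3 to 0.775 m from the base axis. Payload 14.6 kg.
Tool frame: the origin (TCP) lies at the very end of the fingers, on their centre line; the grasp point (between the pads) lies 19 mm behind it; z points along the fingers, y is the direction in which the jaws open and shut (so a half turn about z gives the same grasp; the last joint's range is limited). The gripper opens to 94 mm and grips with 3 to 60 N. Pads are 16 mm wide; open, the fingers measure 119 mm over their backs; the gripper's body (75 mm by 177 mm) begins 78 mm behind the grasp point.
Start: joints at [1.072, 0.3, 1.521, -0, 1.321, -0.067], TCP at [0.23, 0.5, 0.205] pointing down, gripper open.
Joint ranges: [-3.03, 3.03], [-0.79, 2.21], [0.23, 2.52], [-1.04, 4.18], [0, 3.07], [-2.55, 2.55]. Speed limits (rad/s): [2.22, 2.22, 2.57, 3.14, 3.14, 3.14].

INTERFACE

Orientations are given as a unit quaternion [w, x, y, z].
In Python, from bench import env gives the robot as it stands.
- The arm moves only by the shell command python3 -m jog 'ROWS' [OPENING] [FORCE]. ROWS is JSON, a list that holds one entry, the list of rows, each a list of 4 numbers: the shift along the tool's x, y, z in cm, then the turn about the tool's z in degrees. In form: [[[tx, ty, tz, twist], ...]]. A call has 1 to 10 rows; each row shifts and turns the pose as measured when the row begins, along the tool's axes as they then stand; what a row does not reach is not made up. A row lasts 1/10 s, in which the tool goes at most 50 mm and 8.59 degrees, less where a joint would pass 70% of its speed; a pose out of reach is approached as far as the arm can. A call is refused whole if a number of a shift passes 5 or a number of a turn 8.59, either way. A call with a gripper value outside its range is refused whole. OPENING is the closure, from -1 (fully open) to 1 (shut), so that 0 is half open, set as the call begins (- or left out, the last holds). The fingers move at their own pace and stop on an object; FORCE is the grip in N (left out, the last holds). Time passes only in rows, so rows that do not move let the fingers close. It gives the time, the measured TCP pose, the force and the opening at its end, in the units of the state.
- env.state(): the state, without advancing time (a new reading comes with each control period).
- env.snapshot(name): name is "side" or "top" or "wrist"; returns a dict with "color" (400x640x3 uint8, blue, green, red), "z_map" (400x640 float32, m along the optical axis (not along the pixel's ray), 0 where there is no reading), "fx", "fy", "cx", "cy" (pixels), "R" (3x3) and "t" (3): a world point X has camera coordinates R X + t. Camera axes: x right, y down, z forward; pixel columns grow to the right and rows downward; lengths in m; the calibration is good to about 2 mm. A picture is of the moment at which its call begins.
- env.close_job(): hands the job in, once; it reports no verdict.
The state is a dict: "time": time; "qpos": joint angles; "dq": joint speeds; "joint_efforts": joint torques, N m; "tcp_pos": TCP position; "ee_rot": TCP orientation; "ft_force": force on the tool from outside, world axes, zero at the start; "wrist_torque": the same for the moment, N m; "gripper_width": finger opening in m.
Only numpy, scipy, OpenCV 4.12 (cv2) and the standard library are available. Lean on these libraries where they do the work, as an engineer would, in place of code of your own. Each camera call takes 0.05 s, during which the arm holds its last target. There are 200 camera calls.

## Working session

There is one attempt and no reset: what is moved stays moved. The work goes in short steps, Python scripts to look and compute and a shell command to move; the robot and the scene stay as the last step left them, time stands still between calls to the robot, and variables do not carry over. Pictures are saved under pics/ and viewed, about 8 in all and at most 12, crops included, and the job is handed in when it is done.

```bash
ls; mkdir -p pics; cat > h.py <<'E'
import numpy as np, cv2
from bench import env
def snap(n,f=None):
    s=env.snapshot(n); np.savez(f'/tmp/{n}.npz',**s)
    if f: cv2.imwrite(f'pics/{f}.png',s['color'])
    return s
def load(n): return dict(np.load(f'/tmp/{n}.npz'))
def cloud(s):
    z=s['z_map'].astype(float); v,u=np.mgrid[:z.shape[0],:z.shape[1]]
    P=np.stack([(u-s['cx'])/s['fx']*z,(v-s['cy'])/s['fy']*z,z],-1)
    W=(P-s['t'])@s['R']; W[z==0]=np.nan
    return W
E
python3 - <<'E'
from h import *
a=snap('top','top1'); b=snap('side','side1')
for s in(a,b): print(s['fx'],s['R'],-s['R'].T@s['t'])
print(env.state())
E
```

```text
pics
483.57499665019515 [[-0.00350294 -0.99997118  0.00673611]
 [-0.98525906  0.00229913 -0.17105352]
 [ 0.1710331  -0.007236   -0.98523871]] [0.2534266  0.02003191 1.68714096]
448.13229975357046 [[ 0.75173131 -0.65922689  0.0178868 ]
 [-0.36761528 -0.44140959 -0.8185454 ]
 [ 0.54750255  0.60875075 -0.57416329]] [-0.19878084 -0.82164784  0.87106669]
{'time': 0.1, 'qpos': array([ 1.07239360e+00,  3.00416174e-01,  1.52151251e+00,  1.35256477e-05,
        1.32067650e+00, -6.66024759e-02]), 'dq': array([ 0.00034969, -0.00138247, -0.0008392 , -0.00045749,  0.00238295,
       -0.00010793]), 'joint_efforts': array([ 6.10006646e-04, -5.32640147e+01, -3.53281975e+01,  7.09775789e-02,
        2.34594400e-02, -7.25219735e-06]), 'tcp_pos': array([0.23007056, 0.49931758, 0.20494546]), 'ee_rot': array([-1.47418520e-04,  2.14228353e-01,  9.76783475e-01, -4.84371774e-04]), 'ft_force': array([-0.45169236,  0.09174239, -1.25966136]), 'wrist_torque': array([0.02496442, 0.01007077, 0.03815195]), 'gripper_width': 0.09374603713310052}
```

View pics/top1.png

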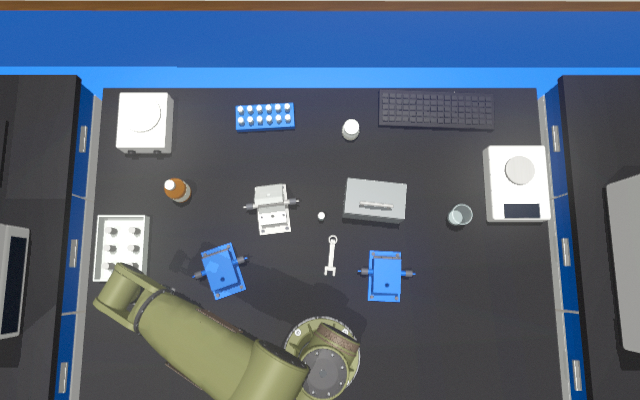

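View pics/side1.png

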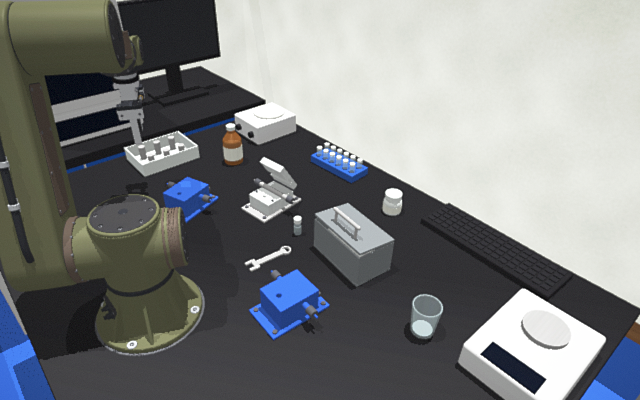

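Top view: grey case at (375,200) with its lid shut and its handle at (376,206). The aluminium clamp is open at (272,208). The blue look-alikes at (220,270) and (385,275) are not meant. The vial is at (321,216) and the wrench at (331,255). I can tell the pin from the plug only once the lid is open.

```bash
cat > m1.py <<'E'
from h import *
def rect(P,lbl):
    r=cv2.minAreaRect(P[:,:2].astype(np.float32)*1000); print(lbl,len(P),'c',np.round(r[0],1),'size',np.round(r[1],1),'ang',round(r[2],2),'z',np.round(np.percentile(P[:,2],[2,50,98]),4))
for n in('top','side'):
    s=load(n); W=cloud(s); 
    m=~np.isnan(W[...,0])
    print(n,'bench z',np.nanmedian(W[...,2][(abs(W[...,0]-.55)<.05)&(abs(W[...,1]-.0)<.2)]))
    def box(x0,x1,y0,y1,z0,z1): 
        return W[m&(W[...,0]>x0)&(W[...,0]<x1)&(W[...,1]>y0)&(W[...,1]<y1)&(W[...,2]>z0)&(W[...,2]<z1)]
    rect(box(.45,.8,-.35,-.03,.085,.126),'caselid'); P=box(.45,.8,-.35,-.03,.132,.2); rect(P,'handle')
    rect(box(.45,.8,.03,.33,.003,.013),'foot'); rect(box(.45,.8,.03,.33,.044,.054),'lowertop')
    P=box(.4,.8,.03,.33,.062,.25);rect(P,'upper')
    rect(box(.45,.65,-.05,.03,.02,.1),'vial'); rect(box(.35,.5,-.1,.05,.004,.03),'wrench')
    # lid plane
    P=box(.45,.8,-.35,-.03,.085,.13); A=np.c_[P[:,:2],np.ones(len(P))]; c=np.linalg.lstsq(A,P[:,2],rcond=None)[0]; print('lid plane',c)
s=load('top')
cv2.imwrite('pics/c1.png',cv2.resize(s['color'][160:260,220:420],None,fx=4,fy=4,interpolation=cv2.INTER_CUBIC))
E
python3 m1.py
```

```text
top bench z 0.005177573563088017
caselid 2059 c [ 516.2 -179.9] size [200.3 122.2] ang 83.66 z [0.0982 0.1127 0.1223]
handle 117 c [ 490.  -177.7] size [107.3  11.9] ang 83.64 z [0.1418 0.1545 0.1614]
foot 1385 c [624.6 179.9] size [348.9 299.7] ang 0.02 z [0.0031 0.0049 0.0113]
lowertop 353 c [626.2 179.2] size [354.9 189.1] ang 3.4 z [0.0443 0.0497 0.0537]
upper 525 c [650.1 185. ] size [315.8 167.1] ang 5.89 z [0.0632 0.1292 0.1595]
vial 45 c [464.9  -0.5] size [20.4 20.5] ang 1.03 z [0.0222 0.0594 0.0648]
wrench 263 c [426.  -25.4] size [146.9 147.3] ang 89.84 z [0.0041 0.0058 0.0221]
lid plane [-0.05818971  0.00182069  0.14259733]
side bench z 0.055725645202450616
caselid 2256 c [ 517.4 -179.9] size [206.4 125.2] ang 83.48 z [0.0871 0.1134 0.1208]
handle 167 c [ 489.6 -179.6] size [107.2  11.4] ang 82.38 z [0.1335 0.1547 0.1592]
foot 717 c [624.3 179.7] size [296.8 348.4] ang 89.99 z [0.003  0.0043 0.0123]
lowertop 495 c [625.5 175.1] size [355.2 192.1] ang 2.78 z [0.0455 0.0507 0.0536]
upper 467 c [648.6 181. ] size [316.5 169.2] ang 5.95 z [0.063  0.1255 0.1582]
vial 102 c [466.   -3.7] size [22.5 20.4] ang 36.36 z [0.0206 0.0458 0.0622]
wrench 240 c [424.2 -27.2] size [149.3 144.1] ang 84.88 z [0.004  0.0081 0.0295]
lid plane [0.00596404 0.02323907 0.11240158]
```

View pics/c1.png

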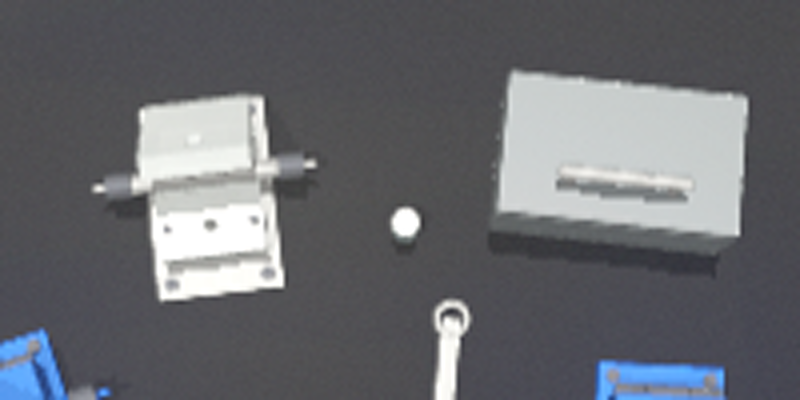

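```bash
cat >> h.py <<'E'
from scipy.spatial.transform import Rotation as Ro
def go(x,y,z,yaw=None):
    """tool-axis shift (cm) and twist (deg) to world TCP; yaw = deg of tool y (mod 180)"""
    s=env.state(); w,a,b,c=s['ee_rot']; R=Ro.from_quat([a,b,c,w]).as_matrix()
    d=R.T@(np.array([x,y,z])-s['tcp_pos'])*100
    cy=np.degrees(np.arctan2(R[1,1],R[0,1])); out='' 
    if yaw is not None: out=f'twist {-((yaw-cy+90)%180-90):.1f}'
    print('tcp',s['tcp_pos'].round(4),'yaw',round(cy,2),'tool z',R[:,2].round(3),'shift cm',d.round(2),out,'F',s['ft_force'].round(1),'w',round(s['gripper_width'],4),'t',s['time'])
E
python3 -m jog '[[[0,0,-1,8],[0,0,-1,8],[0,0,-1,8],[0,0,-1,8],[0,0,-1,8],[0,0,-1,8],[0,0,-1,8],[0,0,-1,8],[0,0,0,8]]]' -- 2>&1 | tail -3
python3 -c "
from h import *
go(.49,-.178,.26,-6.3)"
```

```text
invalid input: not JSON, or not a number
tcp [0.2301 0.4993 0.2049] yaw 65.26 tool z [-0.    -0.001 -1.   ] shift cm [-51.95 -50.64  -5.46] twist 71.6 F [-0.5  0.1 -1.3] w 0.0937 t 0.1
```

```bash

python3 -m jog '[[[0,0,-1,8],[0,0,-1,8],[0,0,-1,8],[0,0,-1,8],[0,0,-1,8],[0,0,-1,8],[0,0,-1,8],[0,0,-1,8],[0,0,0,8]]]'
python3 -c "
from h import *
go(.49,-.178,.26,-6.3)"
```

```text
time: 1.0
tcp_pos: [0.2295, 0.4984, 0.2847]
ee_rot: [0.002, 0.763, 0.646, -0.004]
ft_force: [-0.7, 0.7, -1.0]
gripper_width: 0.094
tcp [0.2295 0.4984 0.2847] yaw -9.47 tool z [-0.004 -0.008 -1.   ] shift cm [-62.41  36.83   2.87] twist -3.2 F [-0.7  0.7 -1. ] w 0.094 t 1.0
```

```bash

python3 -m jog '[[[-5,2.9,0,0],[-5,2.9,0,0],[-5,2.9,0,0],[-5,2.9,0,0],[-5,2.9,0,0],[-5,2.9,0,0],[-5,2.9,0,0],[-5,2.9,0,0],[-5,2.9,0,0],[-5,2.9,0,0]]]' | head -2
python3 -c "
from h import *
go(.49,-.178,.26,-6.3)"
```

```text
time: 2.0
tcp_pos: [0.401, 0.0264, 0.2854]
tcp [0.401  0.0264 0.2854] yaw -9.46 tool z [-0.006 -0.011 -1.   ] shift cm [-18.67  12.15   2.71] twist -3.2 F [0.7 1.  0.2] w 0.0938 t 2.0
```

```bash

python3 -m jog '[[[-3.8,2.5,0,0],[-3.8,2.5,0,0],[-3.8,2.5,0,0],[-3.8,2.5,0,0],[-3.5,2.2,0,-3.2],[0,0,0,0],[0,0,0,0]]]' | head -2
python3 - <<'E'
from h import *
go(.49,-.178,.26,-6.3)
s=snap('wrist','w1'); W=cloud(s)
print(-s['R'].T@s['t'],s['fx'])
m=(W[...,2]>.138)&(W[...,2]<.17)&(abs(W[...,0]-.49)<.05)&(abs(W[...,1]+.178)<.08)
P=W[m]; r=cv2.minAreaRect(P[:,:2].astype(np.float32)*1000); print(len(P),r,np.percentile(P[:,2],[50,90,98]))
E
```

```text
time: 2.7
tcp_pos: [0.4918, -0.1929, 0.2845]
tcp [ 0.4918 -0.1929  0.2845] yaw -6.57 tool z [-0.01 -0.01 -1.  ] shift cm [ 1.49 -0.33  2.44] twist -0.3 F [0.3 0.4 0.4] w 0.0938 t 2.7
[ 0.50151721 -0.1168776   0.46241866] 281.4252259113854
899 ((489.5090637207031, -177.63265991210938), (109.65892791748047, 10.036784172058105), 83.59769439697266) [0.15502741 0.15633362 0.15696689]
```

View pics/w1.png

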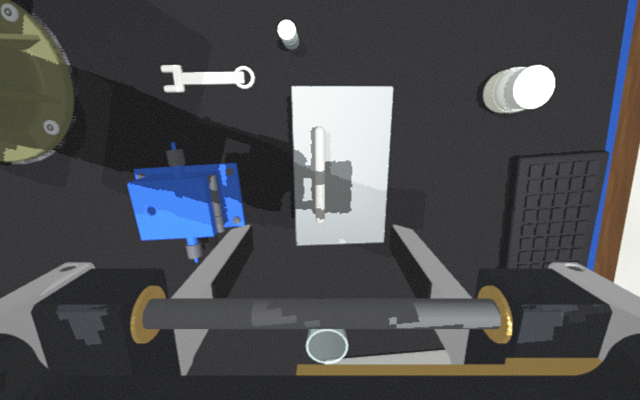

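Wrist view: the bar (320,172) lies between the fingers. Bar axis at (0.4895, -0.1776, 0.151), so the lid is at about 0.085 rad.

```bash

python3 -m jog '[[[1.5,-0.2,0,0],[0,0,4,0],[0,0,4,0],[0,0,4,0],[0,0,2.5,0],[0,0,0,0],[0,0,0,0]]]' -0.3 30 | head -2
python3 -c "
from h import *
go(.4895,-.1776,.132,-6.3)"
```

```text
time: 3.45
tcp_pos: [0.4901, -0.1661, 0.1395]
tcp [ 0.4901 -0.1661  0.1395] yaw -6.1 tool z [-0.003 -0.012 -1.   ] shift cm [-1.14  0.07  0.77] twist 0.2 F [ 0.1 -0.8  0.5] w 0.0615 t 3.45
```

```bash

python3 -m jog '[[[-0.8,0,0.7,0],[0,0,0,0]]]' | head -2
python3 -m jog '[[[0,0,0,0],[0,0,0,0],[0,0,0,0],[0,0,0,0],[0,0,0,0]]]' 1 20
python3 -c "
from h import *
go(.4895,-.1776,.132,-6.3)
for a in np.arange(0.1,1.96,.2):
  x=90*np.cos(a)-43*np.sin(a); z=90*np.sin(a)+43*np.cos(a); print(round(a,2),round(x-86,1),round(z-50.5,1))"
```

```text
time: 3.65
tcp_pos: [0.4902, -0.1739, 0.1352]
time: 4.15
tcp_pos: [0.4911, -0.1746, 0.1376]
ee_rot: [0.007, 0.744, 0.669, -0.003]
ft_force: [-0.9, -0.1, 0.7]
gripper_width: 0.0246
tcp [ 0.4911 -0.1746  0.1376] yaw -6.07 tool z [ 0.005 -0.015 -1.   ] shift cm [-0.31 -0.13  0.56] twist 0.2 F [-0.9 -0.1  0.7] w 0.0246 t 4.15
0.1 -0.7 1.3
0.3 -12.7 17.2
0.5 -27.6 30.4
0.7 -44.9 40.4
0.9 -63.7 46.7
1.1 -83.5 49.2
1.3 -103.4 47.7
1.5 -122.5 42.3
1.7 -140.2 33.2
1.9 -155.8 20.8
```

```bash

python3 -m jog '[[[0,0,0.5,0],[0,0,0.2,0],[0,0,0,0],[0,0,0,0]]]' 1 20
python3 -c "
from h import *
go(.4895,-.1776,.132,-6.3)"
```

```text
time: 4.55
tcp_pos: [0.4905, -0.1746, 0.1297]
ee_rot: [0.006, 0.744, 0.669, -0.004]
ft_force: [-1.1, 1.2, 1.9]
gripper_width: 0.0102
tcp [ 0.4905 -0.1746  0.1297] yaw -6.07 tool z [ 0.003 -0.014 -1.   ] shift cm [-0.31 -0.07 -0.22] twist 0.2 F [-1.1  1.2  1.9] w 0.0102 t 4.55
```

```bash

python3 -m jog '[[[0,0.55,-0.85,0],[0,0.6,-0.8,0],[0,0.65,-0.75,0],[0,0.75,-0.65,0],[0,0.8,-0.6,0],[0,0.85,-0.5,0],[0,0.9,-0.4,0],[0,0.95,-0.3,0]]]' 1 20
cat >> h.py <<'E'
def arc():
    p=env.state()['tcp_pos']; f=(575-p[0]*1000)/.994; u=p[2]*1000+19-100.5  # approx
    print('est angle',np.arctan2(u,f)-np.arctan2(43,90),'radius',np.hypot(u,f),'want',np.hypot(43,90),env.state()['ft_force'].round(1))
E
python3 -c "
from h import *
arc();go(.4895,-.1776,.132,-6.3)"
```

```text
time: 5.35
tcp_pos: [0.554, -0.1816, 0.1815]
ee_rot: [0.005, 0.744, 0.668, -0.005]
ft_force: [-2.6, -3.0, -5.8]
gripper_width: 0.01
est angle 0.9167150566106061 radius 102.243077358606 want 99.74467404327912 [-2.6 -3.  -5.8]
tcp [ 0.554  -0.1816  0.1815] yaw -6.12 tool z [-0.001 -0.015 -1.   ] shift cm [-0.21 -6.46  4.95] twist 0.2 F [-2.6 -3.  -5.8] w 0.01 t 5.35
```

Tracking the arc well; continuing.

```bash

python3 -m jog '[[[0,0.95,-0.15,0],[0,1,0,0],[0,1,0.05,0],[0,1,0.1,0],[0,1,0.2,0],[0,0.95,0.3,0],[0,0.9,0.4,0]]]' 1 20
python3 -c "
from h import *
arc()"
```

```text
time: 6.05
tcp_pos: [0.6255, -0.1897, 0.1749]
ee_rot: [0.004, 0.744, 0.668, -0.007]
ft_force: [-5.5, -1.4, -4.1]
gripper_width: 0.0104
est angle 1.6236148750285355 radius 106.30770911882284 want 99.74467404327912 [-5.5 -1.4 -4.1]
```

```bash

python3 -m jog '[[[0,0.7,0.7,0],[0,0.7,0.7,0],[0,0.6,0.7,0],[0,0.4,0.5,0],[0,0,0,0]]]' 1 20
python3 -c "
from h import *
arc()"
```

```text
time: 6.55
tcp_pos: [0.646, -0.1927, 0.1528]
ee_rot: [-0.002, 0.744, 0.668, -0.013]
ft_force: [-40.0, 4.3, 4.1]
gripper_width: 0.0101
est angle 1.9111070090531468 radius 100.95804977220912 want 99.74467404327912 [-40.    4.3   4.1]
```

```bash

python3 -m jog '[[[0,-0.1,0,0],[0,0,0,0],[0,0,0,0],[0,0,0,0]]]' 0.5 20
python3 -c "
from h import *
arc()"
python3 -m jog '[[[0,0,-1,0],[0,0,-2,0],[0,0,-3,0],[0,0,-3,0],[0,0,-3,0],[0,0,-2,0]]]'
python3 - <<'E'
from h import *
s=snap('top'); side=snap('side')
cv2.imwrite('pics/c2.png',np.vstack([cv2.resize(s['color'][160:260,220:420],None,fx=3,fy=3),cv2.resize(side['color'][150:250,220:420],None,fx=3,fy=3)]))
E
```

```text
time: 6.95
tcp_pos: [0.6459, -0.1921, 0.1528]
ee_rot: [-0.002, 0.744, 0.668, -0.012]
ft_force: [1.0, -0.5, 1.0]
gripper_width: 0.0234
est angle 1.9105932847806788 radius 100.85201122475561 want 99.74467404327912 [ 1.  -0.5  1. ]
time: 7.55
tcp_pos: [0.649, -0.1894, 0.2985]
ee_rot: [-0.003, 0.744, 0.668, -0.013]
ft_force: [-0.5, -0.1, 0.3]
gripper_width: 0.0236
```

View pics/c2.png

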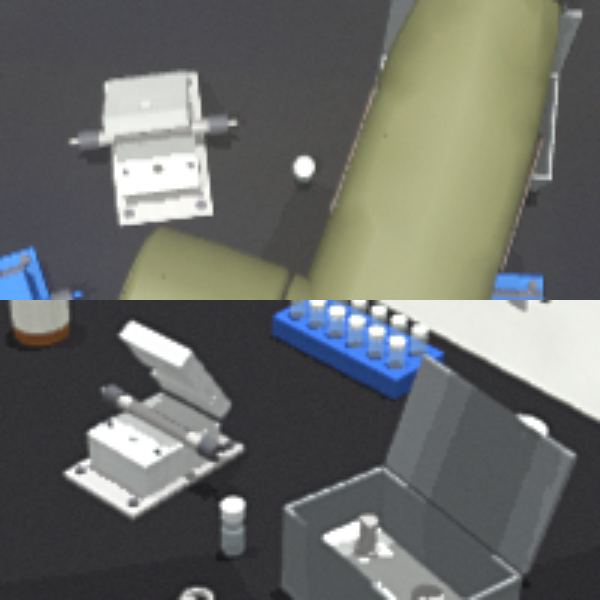

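The lid rests on its stop. The side crop shows the pin with its tall knob in the hole on the +y side (368,535), and the flat plug head on the -y side (430,590). Next, measuring the clamp and the pin.

```bash
cat > m2.py <<'E'
from h import *
def px(s,u,v,z):
    d=s['R'].T@np.array([(u-s['cx'])/s['fx'],(v-s['cy'])/s['fy'],1]); c=-s['R'].T@s['t']; return (c+d*(z-c[2])/d[2])[:2]
s=load('top'); W=cloud(s); 
print('hole guess',px(s,272.5,216,.05))
def rect(P,lbl):
    r=cv2.minAreaRect(P[:,:2].astype(np.float32)*1000); print(lbl,len(P),'c',np.round(r[0],1),'size',np.round(r[1],1),'ang',round(r[2],2))
for n in('top','side'):
    W=cloud(load(n)); X,Y,Z=W[...,0],W[...,1],W[...,2]
    b=(X>.4)&(X<.64)&(Y>.05)&(Y<.27)
    rect(W[b&(Z>.007)],'clamp all >7mm'); 
    m=b&(Z>.046)&(Z<.054)&(X<.51); 
    if m.sum()>9: rect(W[m],'lower top')
    U=W[b&(Z>.08)]; c=U.mean(0); q=U-c
    u,sv,vt=np.linalg.svd(q,full_matrices=False); n_=vt[2]; 
    for _ in range(5):
        k=abs(q@n_)<.003; u,sv,vt=np.linalg.svd(q[k]-q[k].mean(0),full_matrices=False); n_=vt[2]
    print('upper plane n',n_*np.sign(n_[2]),'c',c,k.mean(),'zmax',U[:,2].max())
    C=W[(X>.45)&(X<.6)&(Y>-.27)&(Y<-.08)&(Z>.04)&(Z<.098)]
    P=C[(C[:,2]>.085)]; print('knob?',len(P),P.mean(0) if len(P) else '')
W=cloud(load('side'));X,Y,Z=W[...,0],W[...,1],W[...,2]
m=(Z>.066)&(Z<.1)&(abs(X-.518)<.03)&(abs(Y+.135)<.03); rect(W[m],'pin side'); print(W[m].mean(0),W[m][:,2].max())
# expected
c=np.array([515.4,-180.4]); t=np.radians(-6.3); print('pin expected',c+45*np.array([-np.sin(t),np.cos(t)]))
E
python3 m2.py
```

```text
hole guess [0.4658971  0.16481539]
clamp all >7mm 1509 c [520.2 160.6] size [238.2 218.2] ang 0.04
lower top 336 c [471.2 176.9] size [ 72.7 177.4] ang 0.04
upper plane n [0.79784916 0.09003141 0.59609652] c [0.52295935 0.17203508 0.13128992] 0.4608501118568233 zmax 0.16315524682858037
knob? 7 [ 0.51289132 -0.1925921   0.09404454]
clamp all >7mm 1817 c [489. 158.] size [175.7 189.3] ang 51.86
lower top 352 c [470.8 170.9] size [ 70.6 179.2] ang 5.86
upper plane n [0.84482065 0.18756144 0.50109758] c [0.51770213 0.1591887  0.12855695] 0.27202072538860106 zmax 0.16085308630548348
knob? 439 [ 0.52232622 -0.151391    0.09181181]
pin side 74 c [ 520.  -138.1] size [17.  18.7] ang 17.71
[ 0.51869536 -0.13945084  0.08359543] 0.09756449436408014
pin expected [ 520.338044 -135.671757]
```

```bash

python3 -m jog '[[[0,0,0,-8.5],[0,0,0,-8.5],[0,0,0,-8.5],[0,0,0,-8.5],[0,0,0,-8.5],[0,0,0,-8.5],[0,0,0,-8.5],[0,0,0,-8.5],[0,0,0,-8.5],[0,0,0,-8.5]]]' 1 >/dev/null
python3 -m jog '[[[0,0,0,-8.5],[0,0,0,-8.5],[0,0,0,0]]]' >/dev/null
python3 -c "
from h import *
go(.5456,.1739,.30,96.4)"
```

```text
tcp [ 0.6484 -0.1883  0.2879] yaw 97.39 tool z [-0.03  -0.009 -1.   ] shift cm [ 5.57 37.24 -1.21] twist 1.0 F [0.6 0.1 1.1] w 0.0007 t 8.95
```

```bash

python3 -m jog '[[[0.7,4.7,-0.2,0],[0.7,4.7,-0.2,0],[0.7,4.7,-0.2,0],[0.7,4.7,-0.1,0],[0.7,4.7,0,0],[0.7,4.7,0,0],[0.7,4.7,0,0],[0.7,4,0,0],[0,0,0,0]]]' >/dev/null
python3 - <<'E'
from h import *
go(.5456,.1739,.125,96.4)
s=snap('wrist','w2')
E
```

```text
tcp [0.5458 0.1845 0.2887] yaw 94.61 tool z [-0.037 -0.007 -0.999] shift cm [-0.51 -0.99 16.37] twist -1.8 F [ 0.1 -0.7 -0.2] w 0.0004 t 9.85
```

View pics/w2.png

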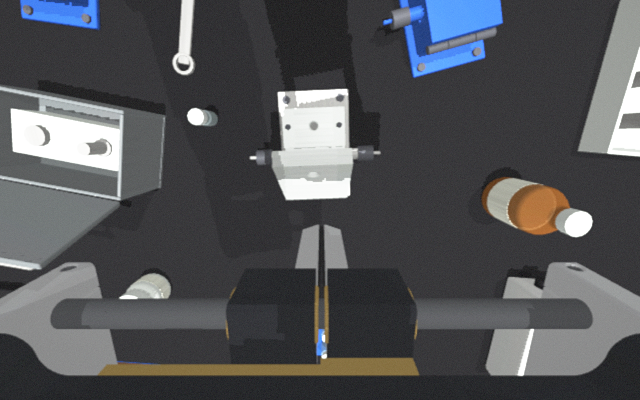

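Wrist view: the clamp's lower-half hole is at (314,126), between the plungers at (288,127) and (339,125). The pin's knob is at (95,148) and the plug head at (37,135).

```bash
cat > m3.py <<'E'
from h import *
from m2 import px
s=load('wrist'); g=cv2.cvtColor(s['color'],cv2.COLOR_BGR2GRAY)
print('--- wrist')
def blob(u,v,r=7):
    w=g[v-r:v+r+1,u-r:u+r+1].astype(float); d=np.clip(np.median(w)-20-w,0,None); yy,xx=np.mgrid[-r:r+1,-r:r+1]; return u+(d*xx).sum()/d.sum(), v+(d*yy).sum()/d.sum()
P=[px(s,*blob(*p),.05) for p in((314,126),(288,127),(339,125))]; print(np.round(P,4))
d=P[2]-P[1]; print('yaw',np.degrees(np.arctan2(-d[0],d[1])),'mid',(P[1]+P[2])/2)
W=cloud(s); X,Y,Z=W[...,0],W[...,1],W[...,2]
m=(abs(X-.465)<.06)&(abs(Y-.165)<.06)&(Z>.045)&(Z<.056)&(X<.495); r=cv2.minAreaRect(W[m][:,:2].astype(np.float32)*1000); print('lower top',r,np.median(Z[m]))
m=(abs(X-.52)<.04)&(abs(Y+.136)<.03)&(Z>.068)&(Z<.105); print('knob',W[m].mean(0),Z[m].max(),m.sum()); m&=Z>.089; print('knob top',W[m].mean(0),m.sum(),cv2.minEnclosingCircle(W[m][:,:2].astype(np.float32)))
E
python3 m3.py | sed -n '/wrist/,$p'
```

```text
--- wrist
[[0.4648 0.165 ]
 [0.4702 0.1247]
 [0.4604 0.2031]]
yaw 7.1663086131231495 mid [0.46530079 0.16392169]
lower top ((470.00628662109375, 170.80972290039062), (62.29736328125, 99.75544738769531), 6.9291462898254395) 0.04945417989728184
knob [ 0.51939044 -0.13172365  0.08629544] 0.09498520602181441 321
knob top [ 0.51966345 -0.13431209  0.09272096] 170 ((0.5199820399284363, -0.13531778752803802), 0.009631963446736336)
```

```bash

python3 -m jog '[[[-0.5,-1,0,-2],[0,0,4.5,0],[0,0,4.5,0],[0,0,4.5,0],[0,0,2.2,0],[0,0,0,0]]]' >/dev/null
python3 -c "
from h import *
go(.5443,.1746,.125,97)"
```

```text
tcp [0.548  0.165  0.1257] yaw 95.27 tool z [-0.035 -0.008 -0.999] shift cm [0.28 0.99 0.08] twist -1.7 F [ 0.9 -0.1  0.4] w 0.0006 t 10.5
```

```bash

python3 -m jog '[[[1,0.4,0,0],[1,0.3,0,0],[1,0.2,0.3,0],[1,0,0.5,0],[1,0,0.6,0],[1,0,0.7,0]]]'
python3 -c "
from h import *
go(.5443-.065*.9925,.1746-.065*.122,.080,97)"
```

```text
time: 11.1
tcp_pos: [0.488, 0.1665, 0.112]
ee_rot: [-0.013, -0.04, 0.999, -0.002]
ft_force: [-0.1, -0.2, 0.2]
gripper_width: 0.0004
tcp [0.488  0.1665 0.112 ] yaw 94.62 tool z [-0.025 -0.006 -1.   ] shift cm [0.74 0.09 3.22] twist -2.4 F [-0.1 -0.2  0.2] w 0.0004 t 11.1
```

```bash

python3 -m jog '[[[0.3,0,0.8,0],[0.2,0,0.8,0],[0.2,0,0.8,0],[0,0,0.6,0],[0,0,0.4,0],[0,0,0.2,0]]]'
python3 - <<'E'
from h import *
go(.5443-.065*.9925,.1746-.065*.122,.080,97)
s=snap('side'); cv2.imwrite('pics/c3.png',cv2.resize(s['color'][130:230,220:320],None,fx=4,fy=4))
E
```

```text
time: 11.7
tcp_pos: [0.4795, 0.1656, 0.075]
ee_rot: [-0.012, -0.039, 0.999, -0.002]
ft_force: [-1.2, 0.1, -0.3]
gripper_width: 0.0007
tcp [0.4795 0.1656 0.075 ] yaw 94.53 tool z [-0.024 -0.005 -1.   ] shift cm [-0.03  0.1  -0.51] twist -2.5 F [-1.2  0.1 -0.3] w 0.0007 t 11.7
```

View pics/c3.png

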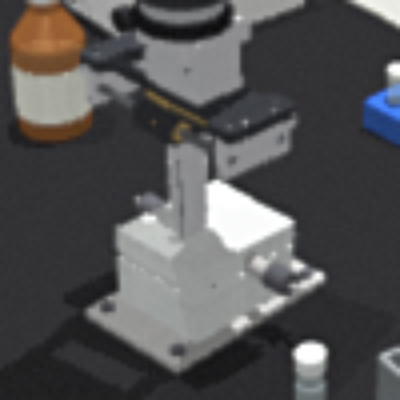

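```bash

python3 -m jog '[[[0,0,-3,0],[0,0,-4,0],[0,0,-4,0],[0,0,-2,5],[0,-4.8,0,5],[0,-4.8,0,0],[0,-4.8,0,0],[0,-4.8,0,0]]]' 0 >/dev/null
python3 -c "
from h import *
go(.520,-.135,.2,83.7)"
```

```text
tcp [ 0.4685 -0.0266  0.2124] yaw 84.59 tool z [-0.021 -0.006 -1.   ] shift cm [ -6.17 -10.29   1.19] twist 0.9 F [-0.   0.2 -0.6] w 0.0468 t 12.55
```

```bash

python3 -m jog '[[[-2.1,-3.6,0,0],[-2.1,-3.4,0,0],[-1.8,-2.7,0,0],[0,0,0,0.9],[0,0,0,0]]]' >/dev/null
python3 - <<'E'
from h import *
go(.520,-.135,.2,83.7)
s=snap('wrist','w3'); W=cloud(s); X,Y,Z=W[...,0],W[...,1],W[...,2]
m=(abs(X-.52)<.025)&(abs(Y+.136)<.025)&(Z>.089)&(Z<.1); print('knob top',W[m].mean(0),m.sum(),cv2.minEnclosingCircle(W[m][:,:2].astype(np.float32)))
top=snap('top'); W=cloud(top); X,Y,Z=W[...,0],W[...,1],W[...,2]
m=(abs(X-.48)<.08)&(abs(Y-.165)<.06)&(Z>.066)&(Z<.085);r=cv2.minAreaRect(W[m][:,:2].astype(np.float32)*1000);print(r)
cv2.imwrite('pics/c4.png',np.hstack([cv2.resize(s['color'][60:260,180:480],(600,400)),cv2.resize(top['color'][180:240,245:300],(200,400))]))
E
```

```text
tcp [ 0.5195 -0.139   0.2132] yaw 83.26 tool z [-0.019 -0.007 -1.   ] shift cm [-0.02  0.42  1.32] twist -0.4 F [-0.3  1.   0. ] w 0.0472 t 13.05
knob top [ 0.51950444 -0.13599903  0.09312031] 206 ((0.5202112793922424, -0.1358671337366104), 0.009115343913435936)
((496.82843017578125, 169.57887268066406), (112.12389373779297, 90.31547546386719), 6.978416442871094)
```

View pics/c4.png

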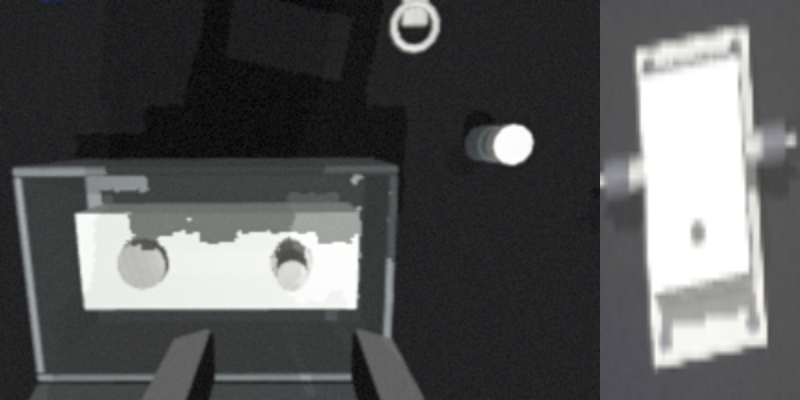

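Pin knob centred at (0.5198, -0.1359), plug beside it at the left, and the clamp is folded down. Descending on the pin.

```bash

python3 -m jog '[[[0,0.3,3,0],[0,0,4,0],[0,0,3,0],[0,0,0.5,0],[0,0,0,0]]]' >/dev/null
python3 -c "
from h import *
go(.5198,-.1359,.0655,83.7)"
```

```text
tcp [ 0.5183 -0.1312  0.1086] yaw 83.79 tool z [-0.013 -0.008 -1.   ] shift cm [-0.25 -0.41  4.31] twist 0.1 F [ 0.7 -0.3 -0.1] w 0.0472 t 13.65
```

```bash

python3 -m jog '[[[-0.2,-0.3,1.5,0],[0,0,1.5,0],[0,0,0.8,0],[0,0,0,0]]]' >/dev/null
python3 -c "
from h import *
go(.5198,-.1359,.0655,83.7)"
```

```text
tcp [ 0.5219 -0.135   0.0726] yaw 83.88 tool z [-0.007 -0.011 -1.   ] shift cm [ 0.2  -0.1   0.72] twist 0.2 F [ 0.4 -0.7  0.3] w 0.0471 t 14.05
```

```bash

python3 -m jog '[[[0.15,0,0.6,0],[0,0,0,0],[0,0,0,0]]]' >/dev/null
python3 -c "
from h import *
go(.5198,-.1359,.0655,83.7)"
python3 -m jog '[[[0,0,0,0],[0,0,0,0],[0,0,0,0],[0,0,0,0],[0,0,0,0],[0,0,0,0],[0,0,0,0]]]' 1 50
python3 -c "
from h import *
go(.5198,-.1359,.0655,83.7)"
```

```text
tcp [ 0.5211 -0.1353  0.0676] yaw 83.88 tool z [-0.005 -0.011 -1.   ] shift cm [ 0.12 -0.07  0.21] twist 0.2 F [ 0.4 -0.4  0.2] w 0.0471 t 14.35
time: 15.05
tcp_pos: [0.5215, -0.1354, 0.0686]
ee_rot: [-0.001, 0.053, 0.999, -0.006]
ft_force: [1.4, 0.0, -0.7]
gripper_width: 0.0172
tcp [ 0.5215 -0.1354  0.0686] yaw 83.88 tool z [-0.003 -0.012 -1.   ] shift cm [ 0.17 -0.07  0.32] twist 0.2 F [ 1.4  0.  -0.7] w 0.0172 t 15.05
```

```bash

python3 -m jog '[[[0,0,-1,0],[0,0,-1.5,0],[0,0,-2,0],[0,0,-3,0],[0,0,-4,0],[0,0,-4,0],[0,0,-1.5,0],[0,0,0,0]]]' 
python3 - <<'E'
from h import *
go(.4645,.1652,.235,83.7)
s=snap('side');W=cloud(s); X,Y,Z=W[...,0],W[...,1],W[...,2]
cv2.imwrite('pics/c5.png',cv2.resize(s['color'][60:280,220:420],(600,660))[:600])
E
```

```text
time: 15.85
tcp_pos: [0.521, -0.133, 0.2492]
ee_rot: [-0.001, 0.053, 0.999, -0.006]
ft_force: [-0.2, 0.5, -1.7]
gripper_width: 0.0171
tcp [ 0.521  -0.133   0.2492] yaw 83.88 tool z [-0.003 -0.012 -1.   ] shift cm [ 8.8  29.07  1.08] twist 0.2 F [-0.2  0.5 -1.7] w 0.0171 t 15.85
```

View pics/c5.png

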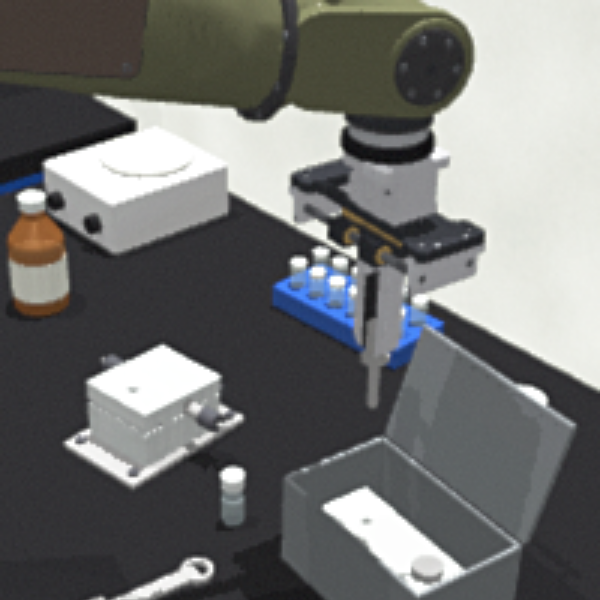

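The pin is held and hanging straight, and the plug is still in its hole. Moving over the clamp.

```bash

python3 -m jog '[[[1.3,4.5,0,0],[1.3,4.5,0,0],[1.3,4.5,0,0],[1.3,4.5,0.5,0],[1.3,4.5,1,0],[1.2,3.5,1,0],[0.5,1,1,0],[0,0,0,0],[0,0,0,0]]]' >/dev/null
python3 -c "
from h import *
go(.4645,.1652,.160,83.7)"
```

```text
tcp [0.4612 0.1514 0.1983] yaw 83.71 tool z [-0.02  -0.014 -1.   ] shift cm [-0.25  1.46  3.8 ] twist 0.0 F [-0.  -0.9 -0.7] w 0.0168 t 16.8
```

```bash

python3 -m jog '[[[-0.2,1.1,1.5,0],[0,0.2,1.5,0],[0,0,0.8,0],[0,0,0,0],[0,0,0,0]]]' >/dev/null
python3 - <<'E'
from h import *
go(.4645,.1652,.155,83.7)
s=snap('side'); w=snap('wrist'); 
S=cv2.resize(s['color'][140:230,235:305],(560,720),interpolation=cv2.INTER_CUBIC)[:600]
cv2.imwrite('pics/c6.png',S)
W=cloud(s); X,Y,Z=W[...,0],W[...,1],W[...,2]
# shaft points in side view: between tip and collar
p=env.state()['tcp_pos']
m=(abs(X-p[0])<.02)&(abs(Y-p[1])<.02)&(Z>p[2]-.058)&(Z<p[2]-.016)
P=W[m]; print(m.sum(),'shaft surf mean',P.mean(0), 'pix',np.argwhere(m).min(0),np.argwhere(m).max(0))
E
```

```text
tcp [0.4665 0.1581 0.1602] yaw 83.31 tool z [-0.018 -0.014 -1.   ] shift cm [0.28 0.69 0.51] twist -0.4 F [ 0.7  0.6 -0.6] w 0.0169 t 17.3
37 shaft surf mean [0.46490799 0.15478474 0.12342285] pix [173 263] [183 266]
```

View pics/c6.png

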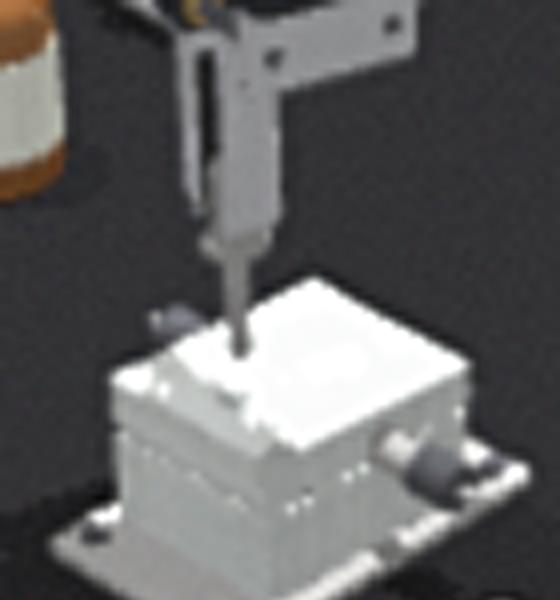

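The side crop shows the pin tip at (240,352), still about 7 mm short in y of the clamp hole at (232,400). I'll compare pixel rays from the same camera.

```bash

python3 -m jog '[[[0.2,0.4,0,0],[0,0,0,0],[0,0,0,0]]]' >/dev/null
python3 - <<'E'
from h import *
go(.4645,.1652,.155,83.7)
s=snap('side'); g=cv2.cvtColor(s['color'],cv2.COLOR_BGR2GRAY); print(g[170:196,252:276])
W=cloud(s); print((W[172:186,258:270,2]*1000).round(0).astype(int))
E
```

```text
tcp [0.4653 0.1629 0.1616] yaw 83.31 tool z [-0.016 -0.013 -1.   ] shift cm [0.1  0.23 0.65] twist -0.4 F [ 0.9 -0.4 -1.1] w 0.0168 t 17.7
[[ 50  49  48  52  51  47  65 116 129 140 114 118 118 118 110  72  47  51
   50  50  51  49  49  52]
 [ 50  49  54  53  49  47  48  72 110 129 119 120 115  88  64  54  49  52
   50  49  51  49  49  49]
 [ 52  51  50  53  46  48  47  48  62  83 120 120 111  59  45  49  50  47
   52  51  52  50  52  48]
 [ 51  51  49  49  53  51  47  46  50  72 118 122 112  53  43  49  51  53
   47  47  44  41  41  44]
 [ 51  50  51  53  51  50  50  46  48  64 123 122 113  53  49  49  48  49
   48  37  39  70  88  48]
 [ 51  48  51  49  50  51  50  51  49  64 119 122 114  59  47  49  44  38
   37  74 140 228 255 166]
 [ 51  52  49  46  50  49  48  50  47  65 121 121 114  61  42  37  39  74
  140 243 255 255 255 255]
 [ 49  50  49  46  51  53  51  47  47  64 119 119 110  50  35  73 139 242
  255 255 255 255 255 255]
 [ 49  51  64  57  89 102  78  53  43  60 118 119 106  85 138 242 255 255
  255 255 254 253 254 254]
 [ 49  80 149 108 124 129 124  96  61  55 101 114 13
[... 4680 characters left out ...]
      105                   74                   74
                    77                   75                   77]
 [                  73                   73                   76
                    76                   75                   76
                    74                   76                   72
                    75                   72                   72]
 [                  75                   76                   74
                    78                   73                   78
                    76                   75                   71
                    75                   75                   76]]<stdin>:4: RuntimeWarning: invalid value encountered in cast
```

```bash
python3 - <<'E' | tail -8
from m2 import *
s=load('side')
print('hole mouth',px(s,263.3,189.8,.0745), px(s,263.3,190.3,.0745))
for z in(.099,.100,.101): print('tip near edge',px(s,262.95,183.5,z))
P=cloud(s)[174:182,262:265].reshape(-1,3); 
c,_=np.polyfit(P[:,2],P[:,:2],1),0; print('shaft surf mean',P.mean(0),'slope',c[0])
go(.4645,.1652,.155,83.7)
E
```

```text
lower top 43 c [471.6 177.4] size [178.2  72. ] ang 90.0
upper plane n [ 0.01499771 -0.01149363  0.99982147] c [0.4713285  0.16495819 0.08195239] 0.9411764705882353 zmax 0.08635337792129014
knob? 10 [ 0.47719043 -0.20342892  0.09372769]
clamp all >7mm 4376 c [496.4 168.8] size [198.  192.1] ang 2.02
lower top 113 c [471.2 173.8] size [ 66.5 178.1] ang 4.16
upper plane n [0.99896877 0.02523029 0.03774692] c [0.45460369 0.12992994 0.34559438] 0.12961011591148577 zmax 0.5112750619238433
knob? 403 [ 0.52294001 -0.15416462  0.09168142]
pin side 0 c [0. 0.] size [0. 0.] ang 0.0m2.py:22: RuntimeWarning: Mean of empty slice.
  m=(Z>.066)&(Z<.1)&(abs(X-.518)<.03)&(abs(Y+.135)<.03); rect(W[m],'pin side'); print(W[m].mean(0),W[m][:,2].max())
  ret = um.true_divide(
Traceback (most recent call last):
  File "m2.py", line 22, in <module>
    m=(Z>.066)&(Z<.1)&(abs(X-.518)<.03)&(abs(Y+.135)<.03); rect(W[m],'pin side'); print(W[m].mean(0),W[m][:,2].max())
                                                                                                     ~~~~~~~~~~~~~^^
ValueError: zero-size array to reduction operation maximum which has no identity
```

```bash
sed -n '/^def px/,/return/p' m2.py >> h.py; python3 - <<'E'
from h import *
s=load('side')
print('hole mouth',px(s,263.3,189.8,.0745), px(s,263.3,190.3,.0745))
for z in(.099,.100,.101): print('tip near edge',px(s,262.95,183.5,z))
P=cloud(s)[174:182,262:265].reshape(-1,3); 
print('shaft surf mean',P.mean(0),'slope',np.polyfit(P[:,2],P[:,:2],1)[0])
go(.4645,.1652,.155,83.7)
E
```

```text
hole mouth [0.46591933 0.16550051] [0.46425484 0.16319418]
tip near edge [0.46541969 0.16464192]
tip near edge [0.4645594  0.16336446]
tip near edge [0.46369911 0.16208699]
shaft surf mean [0.46292276 0.15872058 0.12515292] slope [ 0.02966017 -0.03887266]
tcp [0.4653 0.163  0.1616] yaw 83.32 tool z [-0.016 -0.013 -1.   ] shift cm [0.1  0.22 0.66] twist -0.4 F [-0.1  0.1 -1.3] w 0.0172 t 17.75
```

Tip and hole agree to within about 1 mm in the side camera. Descending slowly with force checks.

```bash

python3 -m jog '[[[0,0,0.8,0],[0,0,0.7,0],[0,0,0.5,0],[0,0,0.3,0],[0,0,0,0]]]' >/dev/null
python3 -c "
from h import *
go(.4653,.1632,.120,83.7)"
```

```text
tcp [0.4648 0.1626 0.1362] yaw 83.33 tool z [-0.016 -0.013 -1.   ] shift cm [-0.07  0.09  1.61] twist -0.4 F [0.7 0.2 1.6] w 0.0169 t 18.25
```

```bash

python3 -m jog '[[[0,0,0.3,0],[0,0,0.3,0],[0,0,0,0]]]' >/dev/null
python3 - <<'E'
from h import *
go(.4653,.1632,.120,83.7)
s=snap('side'); cv2.imwrite('pics/c7.png',cv2.resize(s['color'][150:220,235:305],(560,560),interpolation=cv2.INTER_CUBIC))
E
```

```text
tcp [0.466  0.1632 0.131 ] yaw 83.32 tool z [-0.012 -0.011 -1.   ] shift cm [0.05 0.   1.1 ] twist -0.4 F [1.6 1.2 0.7] w 0.0173 t 18.55
```

View pics/c7.png

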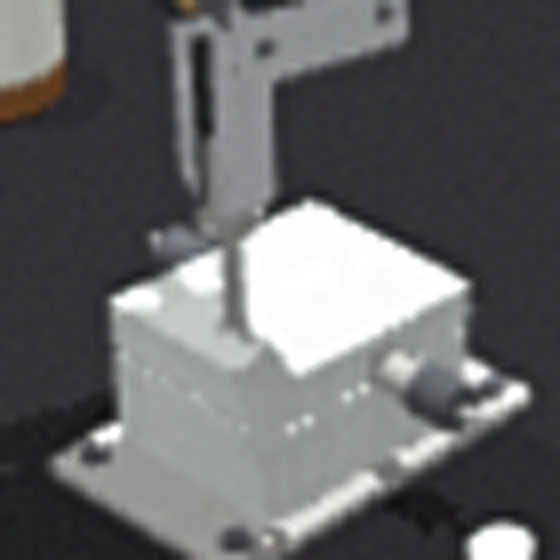

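```bash

python3 -m jog '[[[0,0,0.4,0],[0,0,0.4,0],[0,0,0,0]]]' >/dev/null
python3 -c "
from h import *
go(.4653,.1632,.120,83.7)"
```

```text
tcp [0.4664 0.164  0.1231] yaw 83.32 tool z [-0.01  -0.009 -1.   ] shift cm [ 0.1  -0.09  0.31] twist -0.4 F [1.1 4.  0.5] w 0.0173 t 18.9
```

```bash

python3 -m jog '[[[0,0.1,0.4,0],[0,0,0.4,0],[0,0,0.3,0],[0,0,0,0]]]' >/dev/null
python3 -c "
from h import *
go(.4653,.1632,.100,83.7)"
```

```text
tcp [0.4663 0.1647 0.1106] yaw 83.33 tool z [-0.011 -0.01  -1.   ] shift cm [ 0.07 -0.15  1.06] twist -0.4 F [ 2.1  2.5 -1.1] w 0.0172 t 19.3
```

```bash

python3 -m jog '[[[0,0,0.3,0],[0,0,0.3,0],[0,0,0.2,0],[0,0,0,0]]]' >/dev/null
python3 -c "
from h import *
go(.4653,.1632,.0816,83.7)"
```

```text
tcp [0.4664 0.1647 0.1021] yaw 83.32 tool z [-0.01 -0.01 -1.  ] shift cm [ 0.07 -0.14  2.05] twist -0.4 F [ 2.3  2.3 -1.7] w 0.0171 t 19.7
```

```bash

python3 -m jog '[[[0,0,0.5,0],[0,0,0.5,0],[0,0,0.3,0],[0,0,0,0]]]' - 60 >/dev/null
python3 -c "
from h import *
go(.4653,.1632,.0816,83.7)"
```

```text
tcp [0.4665 0.1648 0.088 ] yaw 83.32 tool z [-0.01  -0.009 -1.   ] shift cm [ 0.09 -0.17  0.65] twist -0.4 F [3.8 3.8 0.9] w 0.0169 t 20.1
```

```bash

for i in 1 2; do python3 -m jog '[[[0,0,0.3,0],[0,0,0.2,0]]]' | sed -n 2,4p; done
```

```text
tcp_pos: [0.4663, 0.1648, 0.0831]
ee_rot: [-0.005, 0.058, 0.998, -0.005]
ft_force: [-2.1, 3.0, 10.9]
tcp_pos: [0.4664, 0.1649, 0.081]
ee_rot: [-0.004, 0.058, 0.998, -0.005]
ft_force: [-15.7, -3.0, 45.3]
```

```bash

python3 -m jog '[[[0,0,0,0],[0,0,0.1,0],[0,0,0.1,0]]]' | sed -n 2,5p
python3 - <<'E'
from h import *
s=snap('side'); go(.4653,.1632,.0816,83.7)
W=cloud(s); X,Y,Z=W[...,0],W[...,1],W[...,2]
t=np.radians(7); f=-( (X-.5539)*np.cos(t)+(Y-.1762)*np.sin(t)); l=-(X-.5539)*np.sin(t)+(Y-.1762)*np.cos(t)
m=(f>5)&(f>.005)&(f<.1)&(abs(l)<.04)&(Z>.06)&(Z<.08) if 0 else (f>.005)&(f<.065)&(abs(l)<.04)&(Z>.06)&(Z<.08)
print('top slope vs fwd',np.polyfit(f[m],Z[m],1),m.sum())
cv2.imwrite('pics/c8.png',np.hstack([cv2.resize(s['color'][150:220,235:305],(400,400),interpolation=cv2.INTER_CUBIC),cv2.resize(s['color'][120:320,220:420],(400,400))]))
E
```

```text
tcp_pos: [0.4662, 0.1649, 0.0814]
ee_rot: [-0.004, 0.058, 0.998, -0.005]
ft_force: [-4.6, 0.9, 17.2]
gripper_width: 0.017
tcp [0.4661 0.1648 0.0814] yaw 83.34 tool z [-0.009 -0.009 -1.   ] shift cm [ 0.06 -0.17 -0.01] twist -0.4 F [-4.5  0.9 15.9] w 0.0169 t 20.85
top slope vs fwd [-0.00133903  0.07081427] 210
```

View pics/c8.png

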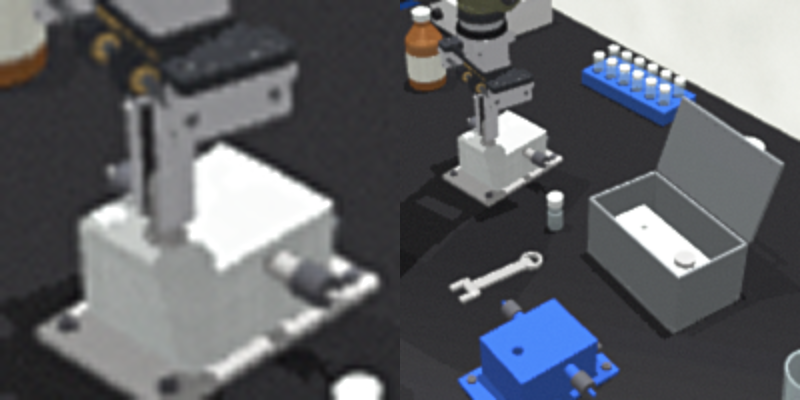

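The upper half is shut (its top slope is about 0) and the collar lies on it. I'll add some push margin and check that it holds.

```bash

python3 -m jog '[[[0,0,0.2,0],[0,0,0.2,0]]]' | sed -n 2,5p
python3 - <<'E'
from h import *
for i in range(8): s=snap('side'); print(env.state()['ft_force'].round(1),env.state()['tcp_pos'].round(4))
E
```

```text
tcp_pos: [0.4663, 0.1648, 0.081]
ee_rot: [-0.004, 0.058, 0.998, -0.005]
ft_force: [-14.4, -1.1, 36.5]
gripper_width: 0.017
[-11.8  -0.9  34.1] [0.4663 0.1649 0.0811]
[-11.6  -1.4  32.8] [0.4663 0.1649 0.0811]
[-12.6  -1.2  32.4] [0.4663 0.1648 0.0811]
[-12.2  -2.   33. ] [0.4663 0.1649 0.0811]
[-11.7  -0.5  33.1] [0.4663 0.1648 0.0811]
[-12.2  -1.2  32.3] [0.4663 0.1649 0.0811]
[-12.8  -1.3  34. ] [0.4663 0.1648 0.0811]
[-11.9  -1.2  33.4] [0.4663 0.1649 0.0811]
```

Steady at about 33 N down, so I'm handing in.

```bash
python3 -c "
from h import *
env.close_job(); print(env.state()['ft_force'],env.state()['time'],env.state()['gripper_width'])"
```

```text
the job is handed in; nothing more can be done
the job is handed in; nothing more can be done
```

I lifted the case lid onto its stop and took out the locking pin, leaving the plug in its hole. I then folded the aluminium clamp shut and pushed the pin down through both halves. The job was handed in at about 21 s with the pin still gripped and pressed; no verdict was reported.

**Last checks:**
- **Push:** it held steady at about 33 N down, with about 12 N sideways, over the 0.4 s before handing in.
- **Pin:** grip opening was 17 mm on the 18 mm knob. The tip is worked out to be about 30 mm below the lower hole's mouth.
- **Clamp:** the upper half's top was flat to about 0.001 rad.
- **Case and bystanders:** the last side picture shows the lid still open and the plug in place. The vial, wrench and bottle look unmoved there. I did not re-measure the bystanders, and the beaker and jar were barely in that view.

**Uncertain or disagreeing:**
- **Pin tilt:** camera estimates of the pin's lean disagreed by a few hundredths of a radian before insertion. The tool was within about 0.013 rad of vertical at the end, and I did not measure the pin's own tilt in the hole.
- **After handing in:** my last state reading was refused, so I have no readings from the judged second.

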